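# Change the nylon ski brush over to the bench spindle

## Task

Free the blue nylon brush from its taper stand by driving the orange-headed wedge all the way in, then carry the brush to the red-footed bench spindle. Put its tapered shank into the spindle with the white grip bar crosswise to the white index marks, then push it down and twist it a quarter turn so that it ends fully home, its flange down on the rim, and the bar in line with the marks; let go of it.

Things in the scene. Friction and masses are not known exactly. Their poses are not given: they have to be found in the camera images.
- nylon_grip (a point): Centre of the blue brush's white grip bar (56 long in x, 16 wide in y, 44 mm high in z, up). Below: blue bristle disc, 72 across, top 22 mm under this point; flange 60 across, underside 52 mm under it; steel shank, its 20 mm wide end 114 mm under it, widening to 29. 0.2 to 0.4 kg. Starts upright in the grey-based aluminium stand. The like brown brush with black bar, in a wooden block, is not wanted.
- drift_head (a point): Point 65 mm above the table on the outer face of the wedge's upright orange head (50 wide in y, 8 thick in x, from 45 mm below to 25 mm above this point). Push it level along its +x, towards the stand, to drive the wedge under the shank. This face is 143 mm from the brush's axis when the wedge is out, 93 mm when fully in.
- drift (a joint): How far the wedge is driven in, m: 0 fully out, 0.050 against its stop. Starts at 0 to 0.006; from about 0.01 on it lifts the brush, which at the stop stands upright about 8 mm higher, on the wedge's flat. It takes about 3 to 6 N and stays where it is left.
- spindle_mouth (a point): Centre of the spindle's rim, z up, 107 mm above the table: aluminium funnel on a red foot, 48 mm mouth narrowing to 31 mm at 12 mm depth, then tapering with the shank. x runs along the dark 170 x 70 mm base plate and its two white index marks. Let in, the brush stands about 9 mm proud on a stiff pin; a push of 6 to 10 N takes it home, flange on rim (bar centre 52 mm above this), and it stays.
Things that resemble listed ones, but are neither listed nor needed, are in the scene too. Leave any purple look-alike of the part that bears spindle_mouth alone.

How it is judged (in metres and radians):
On the way, in this order (a step that is already met when the one before it is completed fails the run):
1. the wedge is driven in (at least 44 mm) and has lifted the brush by 5 mm or more in its stand (value of joint drift above 0.044 m and height (world z) of nylon_grip above 0.169 m and distance of nylon_grip from where it was at the start of the episode below 0.03 m), for 0.2 s.
2. the brush's shank is in the spindle's taper (within 25 mm of home, 12 mm of the axis) with its bar across the index marks (more than 45 degrees off them) (horizontal distance between nylon_grip and spindle_mouth below 0.012 m and z of nylon_grip in the frame of spindle_mouth between 0.045 and 0.077 m and angle between the x axis of nylon_grip and the x axis of spindle_mouth, either way round above 0.78 rad), for 0.1 s.
At the end, for the whole second after the job is handed in: Released, the blue brush stays upright (7 degrees) in the spindle, the centre of its bar within 12 mm of the axis and 45 to 55.5 mm above the rim (seated: 52 mm), the bar in line with the index marks within 15 degrees, either way round (horizontal distance between nylon_grip and spindle_mouth below 0.012 m and z of nylon_grip in the frame of spindle_mouth between 0.045 and 0.0555 m and angle between the x axis of nylon_grip and the x axis of spindle_mouth, either way round below 0.26 rad and angle between nylon_grip's own z axis and vertical below 0.12 rad); the robot touches nothing.
It also fails if it takes over 61 s, if anything falls off the work surface, if the arm or the gripper's body presses on something with over 40 N, if the wrist force passes 120 N, or if a joint passes its speed limit or range.

## Robot

A 6-joint arm with a two-finger parallel gripper is mounted at the origin on the work surface. World frame = base frame: x ahead of the robot, y to its left, z up, the work surface at z = 0. Lengths are in mm, angles in rad, forces in N, time in s.
With the tool pointing down it reaches from about 325 to 1000 mm from the base axis. Payload 5.1 kg.
Tool frame: the origin (TCP) lies midway between the tips of the shut fingers; the grasp point (between the pads) lies 19 mm behind it; z points along the fingers, y is the line along which they close (so a half turn about z gives the same grasp; the last joint's range is limited). The gripper opens to 85 mm and grips with 20 to 120 N. Pads are 22 mm wide; open, the fingers measure 114 mm over their backs; the gripper's body (76 mm by 85 mm) begins 54 mm behind the grasp point. The pads swing forward as they close: fully open they stand 13 mm farther back than shut.
Start: joints at [-1.349, 0.124, 1.65, -0, 1.367, -0.083], TCP at [195.034, -620.037, 231.322] pointing down, gripper open.
Joint ranges: [-2.61, 2.61], [-1.02, 2.33], [0.03, 2.71], [-1.35, 4.49], [0.32, 2.68], [-2.91, 2.91]. Speed limits (rad/s): [2.57, 2.57, 3.14, 3.14, 3.14, 3.14].

## Interface

Orientations are given as a unit quaternion [x, y, z, w].
In Python, from bench import telemetry, capture, job gives the robot as it stands. The module is installed in compiled form; this text tells all that it offers.
- The arm moves only by the tool apply_moves, never from a script. Its argument "rows" is a list of rows, each a list of 4 numbers: the shift along the tool's x, y, z in m, then the turn about the tool's z in units of 5 degrees (1.0 is 5 degrees). In form: [[dx, dy, dz, spin], ...]. A call has 1 to 8 rows; each row is the pose to reach, as a shift and turn from the pose commanded when the call began, along the tool's axes at that moment; what a row does not reach only later rows make up. A row lasts 1/12 s, in which the tool goes at most 41.7 mm and 7.16 degrees, less where a joint would pass 70% of its speed; a pose out of reach is approached as far as the arm can. A call with a gripper value outside its range is refused whole. "gripper" is the finger opening in m, from 0 to 0.0854, set as the call begins (left out, the last holds). The fingers move at their own pace and stop on an object; "squeeze" is the grip in N (left out, the last holds). Time passes only in rows, so rows that repeat a pose let the fingers close. It gives the time, the measured TCP pose, the force, the opening and the grip force at its end, in the units of the state.
- telemetry.read_state(): the state, without advancing time (a new reading comes with each control period).
- capture(name): name is "scene" or "top"; returns a dict with "image" (480x640x3 uint8, blue, green, red), "mtx" (3x3 intrinsics, pixels), "k1" (the pictures are not rectified: a ray, as slopes to the right and down, at radius r is drawn at 1 + k1 r^2 times it, then the intrinsics apply), "cam_to_world" (4x4, takes a point from camera to world coordinates). Camera axes: x right, y down, z forward; pixel columns grow to the right and rows downward; lengths in mm; the calibration is good to about 2 mm. A picture is of the moment at which its call begins. There is no depth.
- job.sign_off(): hands the job in; it is judged then, once.
The state is a dict: "clock": time; "qpos": joint angles; "joint_vel": joint speeds; "joint_efforts": joint torques, N m; "ee_pos": TCP position; "tool_rot": TCP orientation; "force": force on the tool from outside, world axes, zero at the start; "torque": the same for the moment, N m; "gripper_width": opening from 0.0 (shut) to 1.0 (fully open); "grasp_force": force on a finger pad.
Only numpy, scipy, OpenCV 4.12 (cv2) and the standard library are available. Lean on these libraries where they do the work, as an engineer would, in place of code of your own. Each camera call takes 0.05 s, during which the arm holds its last target. There are 200 camera calls.

## Working session

There is one attempt and no reset: what is moved stays moved. The work goes in short steps, Python scripts to look and compute and a tool call to move; the robot and the scene stay as the last step left them, time stands still between calls to the robot, and variables do not carry over. Pictures are saved under pics/ and viewed, at most 10 in all, crops included, and the job is handed in when it is done.

Besides the shell and the picture viewer there is one more tool, called after "Emit:" in YAML: its name, and indented under it one key for each argument. apply_moves: Moves the arm, as the interface text tells. Its arguments: {"type":"object","properties":{"rows":{"type":"array"},"gripper":{"type":"number"},"squeeze":{"type":"number"}},"required":["rows"]}

```bash
mkdir -p pics; cat > h.py <<'E'
import numpy as np, cv2, pickle
from bench import telemetry, capture, job
def ray(c,u,v):
    k=np.array([[c["k1"],0,0,0]],float).ravel()
    p=cv2.undistortPoints(np.array([[[u,v]]],float),c["mtx"],k)[0,0]
    T=np.array(c["cam_to_world"]); return T[:3,3],T[:3,:3]@np.array([p[0],p[1],1.])
def onz(c,u,v,z):
    o,d=ray(c,u,v); return o+d*(z-o[2])/d[2]
def proj(c,P):
    T=np.linalg.inv(np.array(c["cam_to_world"])); P=np.atleast_2d(np.array(P,float))
    return cv2.projectPoints(P,cv2.Rodrigues(T[:3,:3])[0],T[:3,3],c["mtx"],np.array([c["k1"],0,0,0],float))[0][:,0]
E
python3 - <<'E'
from h import *
for n in("scene","top"):
    c=capture(n); c["mtx"]=np.array(c["mtx"],float); pickle.dump(c,open(n+".pkl","wb")); cv2.imwrite(f"pics/{n}0.png",c["image"])
    print(n,c["mtx"].tolist(),c["k1"],np.array(c["cam_to_world"]).round(3).tolist())
print(telemetry.read_state())
E
```

```text
scene [[548.0134192634105, 0.0, 314.5802246578084], [0.0, 548.0134192634105, 240.80141763665821], [0.0, 0.0, 1.0]] 0.04308344869400045 [[-0.777, 0.5, -0.382, 884.016], [0.63, 0.616, -0.473, 408.671], [-0.001, -0.608, -0.794, 1043.008], [0.0, 0.0, 0.0, 1.0]]
top [[579.8738801979821, 0.0, 312.5068424772692], [0.0, 579.8738801979821, 240.8865373715132], [0.0, 0.0, 1.0]] -0.185426447883829 [[0.01, -0.978, 0.211, 148.907], [-1.0, -0.01, 0.002, -122.658], [0.0, -0.211, -0.978, 1581.491], [0.0, 0.0, 0.0, 1.0]]
{'clock': 0.1, 'qpos': array([-1.34857646e+00,  1.24478661e-01,  1.65153363e+00, -1.39884942e-05,
        1.36751671e+00, -8.26242075e-02]), 'joint_vel': array([ 7.11927022e-05, -1.20388880e-03, -3.60160691e-03,  1.23993783e-03,
        1.02446592e-03, -1.75033790e-03]), 'joint_efforts': array([-1.06934766e-05, -4.24929786e+01, -3.66654038e+01, -7.48100274e-05,
        3.88704779e-03,  2.90175963e-07]), 'ee_pos': array([ 194.92497747, -619.50310333,  230.15310781]), 'tool_rot': array([ 9.88405554e-01,  1.51833865e-01, -7.43537924e-05, -9.65339187e-04]), 'force': array([-0.61844022,  0.0067481 ,  0.20912251]), 'torque': array([-0.0090249 , -0.02410541,  0.01002718]), 'grasp_force': 0.0, 'gripper_width': 1.0028026220778112}
```

View pics/scene0.png

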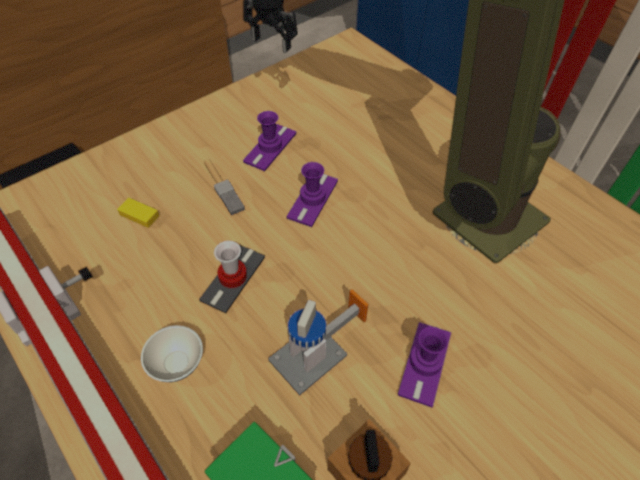

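View pics/top0.png

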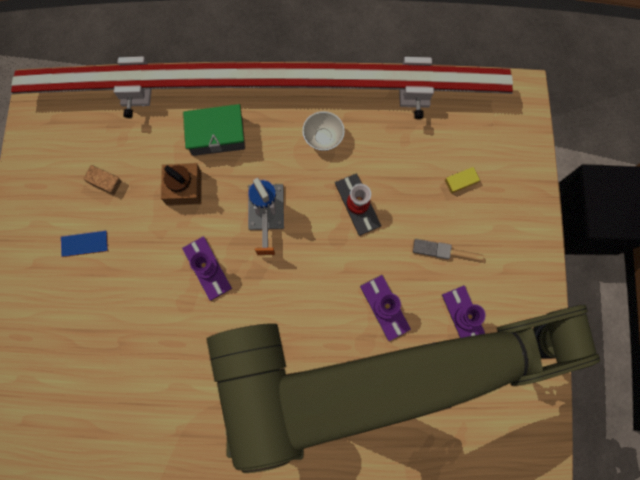

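The scene view shows the blue brush at (307,325), wedge head (358,305) and red-footed spindle (230,265). In the top view they are at (262,193), (265,250) and (360,195), with the wedge pointing away from the robot.

```bash
python3 - <<'E'
from h import *
S=pickle.load(open("scene.pkl","rb"));T=pickle.load(open("top.pkl","rb"))
a=cv2.resize(T["image"][165:265,235:395],None,fx=5,fy=5,interpolation=cv2.INTER_CUBIC)
b=cv2.resize(S["image"][230:400,190:390],None,fx=3.5,fy=3.5,interpolation=cv2.INTER_CUBIC)
cv2.imwrite("pics/a.png",a);cv2.imwrite("pics/b.png",b)
for n,c,roi in(("T",T,(165,265,235,395)),("S",S,(230,400,190,390))):
    y0,y1,x0,x1=roi; hsv=cv2.cvtColor(c["image"],cv2.COLOR_BGR2HSV)
    m0=np.zeros(hsv.shape[:2],np.uint8); m0[y0:y1,x0:x1]=255
    for k,lo,hi in(("blue",(100,120,50),(125,255,255)),("orange",(5,190,120),(14,255,255)),("red",(174,150,60),(180,255,255)),("red0",(0,200,60),(3,255,255)),("white",(0,0,185),(180,50,255))):
        m=cv2.inRange(hsv,lo,hi)&m0
        N,L,st,ce=cv2.connectedComponentsWithStats(m)
        for i in range(1,N):
            if st[i,4]>12:
                p=np.argwhere(L==i)[:,::-1].astype(np.float32); print(n,k,st[i].tolist(),ce[i].round(1),cv2.minAreaRect(p))
E
```

```text
T blue [249, 181, 26, 26, 348] [261.6 194.4] ((261.5, 193.5), (25.0, 25.0), 90.0)
T orange [256, 249, 17, 2, 22] [262.9 249.3] ((264.0, 249.5), (1.0, 16.0), 90.0)
T red0 [348, 199, 21, 14, 118] [356.1 207.3] ((356.75, 206.75001525878906), (20.35946273803711, 11.045007705688477), 14.743562698364258)
S blue [289, 310, 37, 37, 640] [307.6 328.8] ((306.3692932128906, 328.54620361328125), (36.34217834472656, 35.47393035888672), 7.125016689300537)
S orange [349, 290, 19, 31, 206] [359.  303.7] ((359.2691955566406, 304.15380859375), (32.72731018066406, 13.035452842712402), 56.30992889404297)
S red0 [218, 262, 28, 25, 336] [232.6 276.6] ((232.55885314941406, 275.2353515625), (22.070741653442383, 27.163990020751953), 75.96376037597656)
```

View pics/a.png

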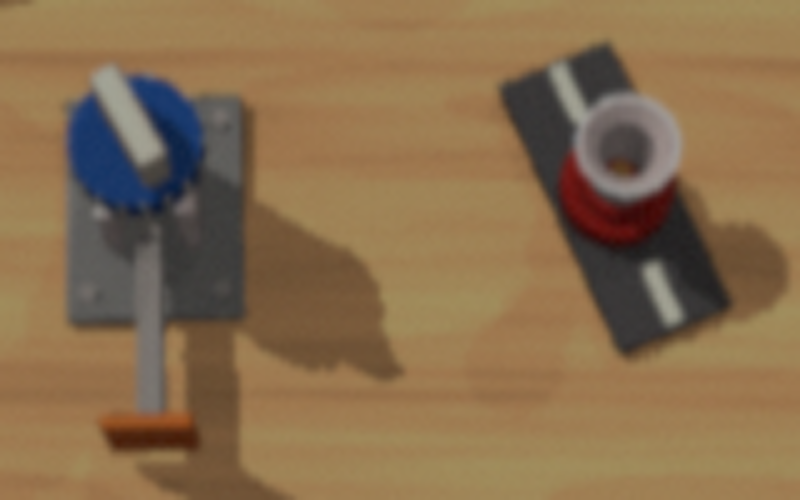

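View pics/b.png

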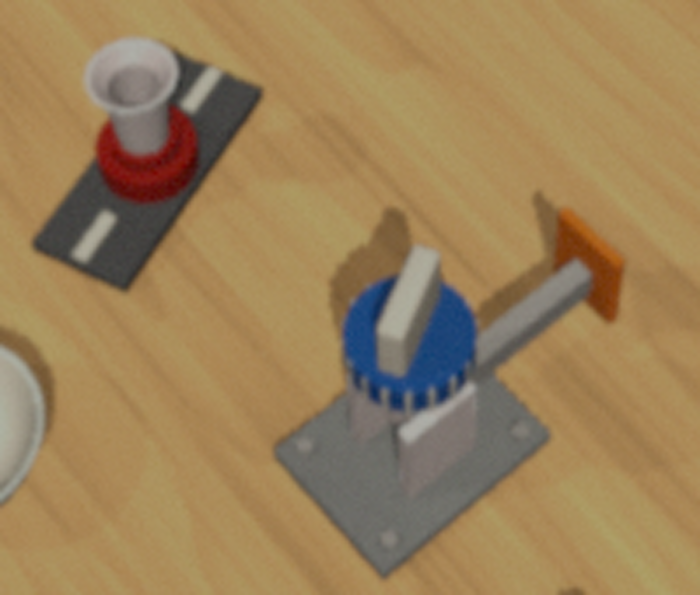

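The crops show the brush disc centre at top (262,194) with its bar tilted, the rim centre at about (360.6,194.4) top and (228,252) scene, and both index marks clearly.

```bash
cat >> h.py <<'E'
A=lambda x,y:((x+.5)/5-.5+235,(y+.5)/5-.5+165)
B=lambda x,y:((x+.5)/3.5-.5+190,(y+.5)/3.5-.5+230)
def tri(T,a,S,b):
    o1,d1=ray(T,*a);o2,d2=ray(S,*b)
    s=np.linalg.lstsq(np.c_[d1,-d2],o2-o1,rcond=None)[0]; p=o1+d1*s[0];q=o2+d2*s[1]
    return ((p+q)/2).round(1),np.linalg.norm(p-q).round(1)
E
python3 - <<'E'
from h import *
S=pickle.load(open("scene.pkl","rb"));T=pickle.load(open("top.pkl","rb"))
def s(n,a,b,z): print(n,tri(T,A(*a),S,B(*b)),"T",onz(T,*A(*a),z).round(1),"S",onz(S,*B(*b),z).round(1))
s("rim",(628,147),(133,77),107)
s("m1",(567,93),(95,237),6)
s("m2",(662,294),(202,89),6)
s("disc",(136,144),(410,338),140)
s("barfar L",(92,74),(378,335),184); s("barfar R",(113,66),(408,345),184)
s("barnear L",(141,165),(412,248),184); s("barnear R",(163,150),(440,257),184)
s("head top near",(102,416),(620,265),90); s("head other",(193,414),(560,210),90)
for p in((68,325),(244,325),(244,97)): print("base",onz(T,*A(*p),10).round(1))
for p in((276,452),(385,576),(549,436)): print("baseS",onz(S,*B(*p),10).round(1))
for p in((501,88),(608,42),(731,302),(626,354)): print("plate",onz(T,*A(*p),6).round(1))
for p in((35,244),(127,289),(262,94)): print("plateS",onz(S,*B(*p),6).round(1))
for z in (20,90): print("head",z,onz(T,*A(106,447 if z==20 else 418),z),onz(T,*A(197,447 if z==20 else 418),z))
E
```

```text
rim (array([ 594.7, -244.1,  106.2]), np.float64(1.9)) T [ 595.2 -244.7  107. ] S [ 594.4 -242.7  107. ]
m1 (array([ 653.7, -217.5,   16.2]), np.float64(1.3)) T [ 657.5 -218.6    6. ] S [ 651.  -223.2    6. ]
m2 (array([ 536.9, -269.8,   16.1]), np.float64(1.9)) T [ 540.1 -271.4    6. ] S [ 532.9 -275.7    6. ]
disc (array([584.9,  14.2, 136.3]), np.float64(1.2)) T [584.2  13.4 140. ] S [585.8  16.3 140. ]
barfar L (array([610. ,  29. , 187.1]), np.float64(9.2)) T [607.8  32.8 184. ] S [611.8  23.9 184. ]
barfar R (array([607.5,  29.2, 180.5]), np.float64(17.4)) T [612.1  22.3 184. ] S [603.6  37.9 184. ]
barnear L (array([563.7,   1.3, 186.4]), np.float64(13.0)) T [559.9   6.4 184. ] S [566.8  -5.1 184. ]
barnear R (array([563. ,   1.5, 183.2]), np.float64(15.5)) T [567.9  -4.5 184. ] S [558.9   8.3 184. ]
head top near (array([448.5,  32.9,  92.2]), np.float64(3.8)) T [450.1  31.6  90. ] S [446.4  33.6  90. ]
head other (array([450.5, -15.7,  92.7]), np.float64(2.2)) T [451.7 -16.3  90. ] S [448.6 -16.   90. ]
base [517.9  60.5  10. ]
base [518.8 -37.8  10. ]
base [651.8 -34.9  10. ]
baseS [649.7 -31.1  10. ]
baseS [646.3  67.5  10. ]
baseS [519.8  61.3  10. ]
plate [ 660.  -180.9    6. ]
plate [ 688.4 -242.2    6. ]
plate [ 535.9 -310.2    6. ]
plate [ 505.4 -250.9    6. ]
plateS [ 683.  -242.6    6. ]
plateS [ 656.1 -179.     6. ]
plateS [ 504.3 -247.1    6. ]
head 20 [446.90677215  36.08820589  20.        ] [447.46129787 -13.99370753  20.        ]
head 90 [449.06682925  29.4430568   90.        ] [449.58273785 -18.49392886  90.        ]
```

```bash
cat >> h.py <<'E'
from scipy.spatial.transform import Rotation as R
def delta(x,y,z,ang):
    s=telemetry.read_state(); r=R.from_quat(s["tool_rot"]); M=r.as_matrix()
    d=M.T@(np.array([x,y,z])-s["ee_pos"]); a=np.degrees(np.arctan2(M[1,0],M[0,0]))
    e=-(ang-a); e=(e+180)%360-180
    print("pos",s["ee_pos"].round(1),"ang",round(a,2),"tiltz",M[:,2].round(3),"d(m)",(d/1000).round(4),"n",round(np.linalg.norm(d)/41.7,1),"spin",round(e/5,3),"F",s["force"].round(1),"w",round(s["gripper_width"],3),"g",s["grasp_force"],"t",s["clock"])
E
python3 -c "
from h import *
delta(418,7.5,200,2.4)"
```

```text
pos [ 194.9 -619.5  230.2] ang 17.47 tiltz [-0.     0.002 -1.   ] d(m) [ 0.401  -0.5311  0.0312] n 16.0 spin 3.013 F [-0.6  0.   0.2] w 1.003 g 0.0 t 0.1
```

Emit:
apply_moves:
  rows:
    - [0.025, -0.033, 0.002, 0.2]
    - [0.05, -0.066, 0.004, 0.4]
    - [0.075, -0.1, 0.006, 0.6]
    - [0.1, -0.133, 0.008, 0.8]
    - [0.125, -0.166, 0.01, 1.0]
    - [0.15, -0.2, 0.012, 1.2]
    - [0.175, -0.232, 0.014, 1.4]
    - [0.2, -0.265, 0.016, 1.5]
  gripper: 0.0
  squeeze: 60

```text
clock: 0.77
ee_pos: [306.3, -305.2, 214.7]
tool_rot: [0.996, 0.086, -0.0, -0.0]
force: [0.5, -0.2, 0.6]
gripper_width: -0.001
grasp_force: 0.0
```

```bash
python3 -c "
from h import *
delta(418,7.5,200,2.4)"
```

```text
pos [ 306.3 -305.2  214.7] ang 9.87 tiltz [-0.  0. -1.] d(m) [ 0.1637 -0.2889  0.0148] n 8.0 spin 1.495 F [ 0.5 -0.2  0.6] w -0.001 g 0.0 t 0.7667
```

Emit:
apply_moves:
  rows:
    - [0.02, -0.036, 0.002, 0.2]
    - [0.041, -0.072, 0.004, 0.4]
    - [0.061, -0.108, 0.006, 0.6]
    - [0.082, -0.144, 0.008, 0.8]
    - [0.102, -0.18, 0.01, 1.0]
    - [0.123, -0.216, 0.012, 1.2]
    - [0.143, -0.252, 0.014, 1.35]
    - [0.163, -0.288, 0.015, 1.5]

```text
clock: 1.43
ee_pos: [416.8, 6.8, 199.9]
tool_rot: [1.0, 0.021, 0.0, 0.0]
force: [0.7, -1.3, 0.4]
gripper_width: -0.002
grasp_force: 0.0
```

```bash
python3 -c "
from h import *
delta(418,7.5,58,2.4)"
```

```text
pos [416.8   6.8 199.9] ang 2.44 tiltz [ 0. -0. -1.] d(m) [ 0.0012 -0.0006  0.1419] n 3.4 spin 0.008 F [ 0.7 -1.3  0.4] w -0.002 g 0.0 t 1.4333
```

Emit:
apply_moves:
  rows:
    - [0, 0, 0.036, 0]
    - [0, 0, 0.072, 0]
    - [0, 0, 0.108, 0]
    - [0, 0, 0.142, 0]
    - [0, 0, 0.142, 0]
    - [0.005, 0, 0.142, 0]
    - [0.01, 0, 0.142, 0]

```text
clock: 2.02
ee_pos: [428.5, 4.9, 60.0]
tool_rot: [1.0, 0.021, 0.001, 0.0]
force: [0.0, 0.0, 1.0]
gripper_width: 0.008
grasp_force: 0.0
```

Emit:
apply_moves:
  rows:
    - [0.004, 0, 0, 0]
    - [0.008, 0, 0, 0]
    - [0.012, 0, 0, 0]
    - [0.016, 0, 0, 0]
    - [0.02, 0, 0, 0]

```text
clock: 2.43
ee_pos: [447.2, 5.6, 59.4]
tool_rot: [1.0, 0.022, -0.001, 0.0]
force: [-7.9, -1.5, 5.2]
gripper_width: -0.003
grasp_force: 3.5
```

Emit:
apply_moves:
  rows:
    - [0.004, 0, 0, 0]
    - [0.008, 0, 0, 0]
    - [0.012, 0, 0, 0]
    - [0.016, 0, 0, 0]
    - [0.02, 0, 0, 0]

```text
clock: 2.85
ee_pos: [467.3, 6.5, 59.2]
tool_rot: [1.0, 0.022, -0.0, 0.0]
force: [-3.7, -0.2, 4.3]
gripper_width: -0.001
grasp_force: 2.2
```

Emit:
apply_moves:
  rows:
    - [0.003, 0, 0, 0]
    - [0.006, 0, 0, 0]
    - [0.009, 0, 0, 0]
    - [0.011, 0, 0, 0]

```text
clock: 3.18
ee_pos: [478.5, 7.1, 58.7]
tool_rot: [1.0, 0.021, 0.0, 0.0]
force: [-4.3, -1.7, 3.0]
gripper_width: 0.007
grasp_force: 2.1
```

Emit:
apply_moves:
  rows:
    - [0.001, 0, 0, 0]
    - [0.002, 0, 0, 0]
    - [0.003, 0, 0, 0]

```text
clock: 3.43
ee_pos: [480.9, 7.4, 58.3]
tool_rot: [1.0, 0.021, -0.0, -0.0]
force: [-4.6, -2.3, 3.8]
gripper_width: 0.002
grasp_force: 2.1
```

Emit:
apply_moves:
  rows:
    - [0.001, 0, 0, 0]
    - [0.002, 0, 0, 0]
    - [0.002, 0, 0, 0]

```text
clock: 3.68
ee_pos: [481.4, 7.4, 58.2]
tool_rot: [1.0, 0.022, -0.002, 0.0]
force: [-11.7, -2.0, 8.4]
gripper_width: 0.002
grasp_force: 5.7
```

Emit:
apply_moves:
  rows:
    - [0.001, 0, 0, 0]
    - [0.002, 0, 0, 0]
    - [0.002, 0, 0, 0]

```text
clock: 3.93
ee_pos: [481.3, 7.4, 58.2]
tool_rot: [1.0, 0.022, -0.005, 0.0]
force: [-19.9, -2.9, 17.5]
gripper_width: 0.001
grasp_force: 10.3
```

Emit:
apply_moves:
  rows:
    - [-0.01, 0, 0, 0]
    - [-0.03, 0, 0, 0]
    - [-0.05, 0, -0.02, 0]
    - [-0.06, 0, -0.055, 0]
    - [-0.06, 0, -0.095, 0]
    - [-0.06, 0, -0.135, 0]
    - [-0.06, 0, -0.17, 0]
    - [-0.06, 0, -0.2, 0]

```text
clock: 4.6
ee_pos: [426.0, 5.2, 261.7]
tool_rot: [1.0, 0.022, 0.003, -0.0]
force: [0.6, 0.4, 0.8]
gripper_width: 0.005
grasp_force: 0.0
```

```bash
python3 - <<'E'
from h import *
for n in("scene","top"):
    c=capture(n); c["mtx"]=np.array(c["mtx"],float); pickle.dump(c,open(n+"1.pkl","wb"))
    im=c["image"]; k=im[165:265,215:315] if n=="top" else im[280:380,260:360]
    cv2.imwrite(f"pics/{n}1.png",cv2.resize(k,None,fx=5.9,fy=5.9,interpolation=cv2.INTER_CUBIC))
E
python3 -c "
import cv2,numpy as np
cv2.imwrite('pics/c.png',cv2.resize(np.hstack([cv2.imread('pics/top1.png'),cv2.imread('pics/scene1.png')]),(800,400)))"
```

```text
(no output)
```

View pics/c.png

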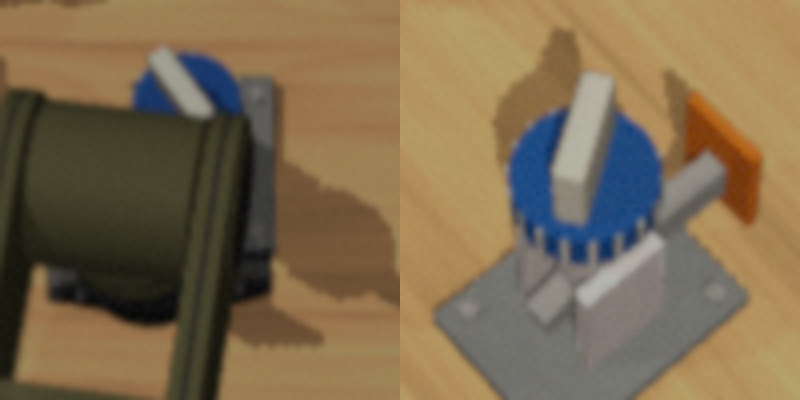

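The wedge is through and the brush is lifted and upright. The bar's top corners in the right half are at (582,72), (614,80), (588,183) and (554,172).

```bash
python3 - <<'E'
from h import *
S=pickle.load(open("scene1.pkl","rb"));
C=lambda x,y:((x-400+.5)/4-.5+260,(y+.5)/4-.5+280)
P=[onz(S,*C(*p),193)[:2] for p in((582,72),(614,80),(588,183),(554,172))]
print(np.round(P,1)); n=(P[0]+P[1])/2;f=(P[2]+P[3])/2;d=f-n
print("ctr",(n+f)/2,"len",np.hypot(*d),"ang",np.degrees(np.arctan2(d[1],d[0])))
e=((P[1]+P[2])-(P[0]+P[3]))/2; print("w",np.hypot(*e))
for c in (1,-1): pass
print("disc",onz(S,*C(586,181),149))
delta(585.3,14.6,260,31)
E
```

```text
[[569.4  -8. ]
 [560.9   4.4]
 [602.5  37.9]
 [610.7  24.2]]
ctr [585.87458737  14.60577963] len 52.92014342964076 ang 38.44345569649587
w 15.48238784718586
disc [588.00190235  17.28774299 149.        ]
pos [428.6   4.9 265.5] ang 2.48 tiltz [ 0.015 -0.001 -1.   ] d(m) [ 0.1569 -0.0029  0.0078] n 3.8 spin -5.705 F [0.5 0.2 0.2] w -0.001 g 0.0 t 4.7
```

Emit:
apply_moves:
  rows:
    - [0.028, 0, 0, -1.2]
    - [0.056, -0.001, 0.0, -2.4]
    - [0.085, -0.001, 0, -3.6]
    - [0.113, -0.002, 0, -4.8]
    - [0.142, -0.003, 0, -6.0]
    - [0.157, -0.003, 0, -7.1]
    - [0.157, -0.003, 0, -7.1]
    - [0.157, -0.003, 0, -7.1]
  gripper: 0.06

```text
clock: 5.37
ee_pos: [581.7, 15.0, 256.8]
tool_rot: [0.946, 0.324, -0.001, -0.001]
force: [-1.3, 0.3, 0.4]
gripper_width: 0.702
grasp_force: 0.0
```

```bash
python3 - <<'E'
from h import *
delta(585.6,14.7,157,38)
E
```

```text
pos [581.7  15.  256.8] ang 37.86 tiltz [-0.002  0.001 -1.   ] d(m) [0.003  0.0027 0.0998] n 2.4 spin -0.028 F [-1.3  0.3  0.4] w 0.702 g 0.0 t 5.3667
```

Emit:
apply_moves:
  rows:
    - [0.003, 0.002, 0.02, 0]
    - [0.003, 0.002, 0.04, 0]
    - [0.003, 0.002, 0.06, 0]
    - [0.003, 0.002, 0.08, 0]
    - [0.003, 0.002, 0.097, 0]
    - [0.003, 0.002, 0.097, 0]
    - [0.003, 0.002, 0.097, 0]

```text
clock: 5.95
ee_pos: [583.8, 15.1, 160.3]
tool_rot: [0.946, 0.325, -0.001, -0.001]
force: [-0.0, 0.2, 0.3]
gripper_width: 0.703
grasp_force: 0.0
```

```bash
python3 - <<'E'
from h import *
delta(585.6,14.7,157,38)
E
```

```text
pos [583.8  15.1 160.3] ang 37.89 tiltz [-0.002  0.    -1.   ] d(m) [0.0012 0.0014 0.0033] n 0.1 spin -0.023 F [-0.   0.2  0.3] w 0.703 g 0.0 t 5.95
```

Adjust slightly and close.

Emit:
apply_moves:
  rows:
    - [0.001, 0.001, 0.003, 0]
    - [0.001, 0.001, 0.003, 0]
    - [0.001, 0.001, 0.003, 0]
    - [0.001, 0.001, 0.003, 0]
    - [0.001, 0.001, 0.003, 0]
    - [0.001, 0.001, 0.003, 0]
    - [0.001, 0.001, 0.003, 0]
    - [0.001, 0.001, 0.003, 0]
  gripper: 0.0
  squeeze: 70

```text
clock: 6.62
ee_pos: [587.6, 14.7, 159.8]
tool_rot: [0.946, 0.325, 0.001, 0.001]
force: [-0.4, -0.4, 4.8]
gripper_width: 0.176
grasp_force: 68.5
```

Emit:
apply_moves:
  rows:
    - [0, 0, -0.01, 0]
    - [0, 0, -0.02, 0]
    - [0, 0, -0.035, 0]
    - [0, 0, -0.055, 0]
    - [0, 0, -0.08, 0]
    - [0, 0, -0.105, 0]
    - [0, 0, -0.13, 0]
    - [0, 0, -0.15, 0]

```text
clock: 7.28
ee_pos: [586.6, 14.9, 310.3]
tool_rot: [0.946, 0.325, 0.0, 0.0]
force: [0.4, -0.1, -1.8]
gripper_width: 0.174
grasp_force: 68.5
```

```bash
python3 - <<'E'
from h import *
delta(594.8,-243.8,310,114.1)
c=capture("scene");cv2.imwrite("pics/d.png",c["image"])
E
```

```text
pos [586.6  14.9 310.3] ang 37.96 tiltz [ 0.001  0.    -1.   ] d(m) [-0.1526  0.209   0.0003] n 6.2 spin -15.227 F [ 0.4 -0.1 -1.8] w 0.174 g 68.5154378414154 t 7.2833
```

View pics/d.png

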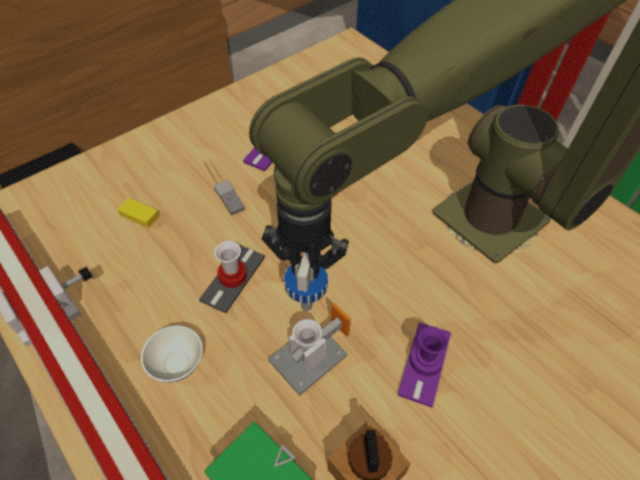

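The brush is held upright by its bar, clear of the stand. Carry it to the spindle.

Emit:
apply_moves:
  rows:
    - [-0.012, 0.017, 0, -1.2]
    - [-0.026, 0.035, 0, -2.5]
    - [-0.04, 0.054, 0, -3.8]
    - [-0.054, 0.073, 0, -5.1]
    - [-0.068, 0.092, 0, -6.4]
    - [-0.082, 0.111, 0, -7.7]
    - [-0.096, 0.13, 0, -9.0]
    - [-0.11, 0.149, 0, -10.2]

```text
clock: 8.0
ee_pos: [591.0, -171.2, 306.9]
tool_rot: [0.712, 0.703, -0.0, -0.001]
force: [0.4, -0.1, -2.8]
gripper_width: 0.177
grasp_force: 68.7
```

```bash
python3 - <<'E'
from h import *
delta(594.8,-243.8,270,114.1)
E
```

```text
pos [ 591.  -171.2  306.9] ang 89.27 tiltz [-0.002  0.001 -1.   ] d(m) [-0.0726  0.0048  0.0368] n 2.0 spin -4.965 F [ 0.4 -0.1 -2.8] w 0.177 g 68.70039939880371 t 8.0
```

Emit:
apply_moves:
  rows:
    - [-0.015, 0.001, 0.005, -1.0]
    - [-0.03, 0.002, 0.012, -2.0]
    - [-0.045, 0.003, 0.02, -3.2]
    - [-0.06, 0.004, 0.028, -4.2]
    - [-0.072, 0.005, 0.037, -5.0]
    - [-0.072, 0.005, 0.037, -5.0]
    - [-0.072, 0.005, 0.037, -5.0]

```text
clock: 8.58
ee_pos: [594.5, -242.2, 269.1]
tool_rot: [0.546, 0.838, 0.0, -0.002]
force: [0.2, -0.6, -2.0]
gripper_width: 0.175
grasp_force: 68.5
```

```bash
python3 - <<'E'
from h import *
delta(594.8,-243.8,230,114.1)
im=[]
for n in("scene","top"):
    c=capture(n); c["mtx"]=np.array(c["mtx"],float); pickle.dump(c,open(n+"2.pkl","wb"))
    im.append(cv2.resize(c["image"][160:290,165:295] if n=="scene" else c["image"][130:260,295:425],(400,400),interpolation=cv2.INTER_CUBIC))
cv2.imwrite("pics/e.png",np.hstack(im))
E
```

```text
pos [ 594.5 -242.2  269.1] ang 113.83 tiltz [-0.003  0.002 -1.   ] d(m) [-0.0017 -0.0002  0.0391] n 0.9 spin -0.054 F [ 0.2 -0.6 -2. ] w 0.175 g 68.51754069328308 t 8.5833
```

View pics/e.png

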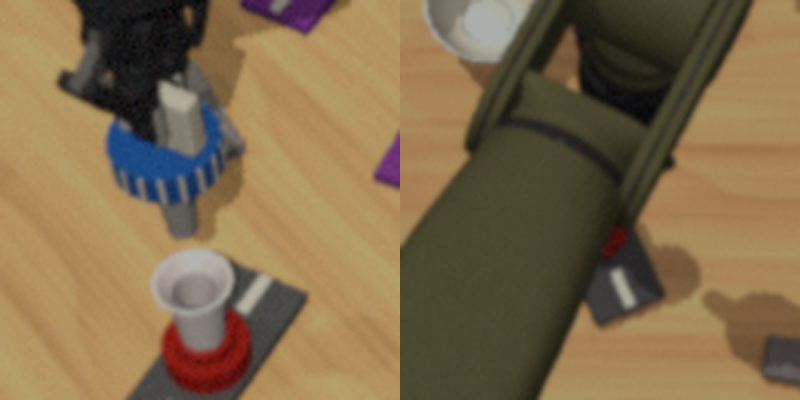

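The scene crop shows the shank end at about (184,229) in the crop, just above the funnel at (193,285).

```bash
python3 - <<'E'
from h import *
S=pickle.load(open("scene2.pkl","rb"));k=130/400
for z in(160,167,172):print(z,onz(S,165+183*k,160+229*k,z).round(1))
print("rim",onz(S,165+193.5*k,160+285*k,107))
print("disc",onz(S,165+165*k,160+147*k,269+12-22))
E
```

```text
160 [ 591.5 -246.5  160. ]
167 [ 593.9 -241.3  167. ]
172 [ 595.5 -237.6  172. ]
rim [ 595.39816589 -240.21391781  107.        ]
disc [ 597.58479939 -233.68081298  259.        ]
```

Emit:
apply_moves:
  rows:
    - [-0.001, 0, 0.015, 0]
    - [-0.001, 0, 0.03, 0]
    - [-0.001, 0, 0.045, 0]
    - [-0.001, 0, 0.06, 0]
    - [-0.001, 0, 0.07, 0]
    - [-0.001, 0, 0.075, 0]

```text
clock: 9.18
ee_pos: [594.4, -242.5, 192.5]
tool_rot: [0.545, 0.839, -0.0, -0.003]
force: [-0.9, -0.1, -3.0]
gripper_width: 0.179
grasp_force: 68.5
```

Emit:
apply_moves:
  rows:
    - [0, 0, 0.006, 0]
    - [0, 0, 0.012, 0]
    - [0, 0, 0.018, 0]
    - [0, 0, 0.022, 0]

```text
clock: 9.52
ee_pos: [595.9, -243.4, 174.1]
tool_rot: [0.545, 0.838, 0.0, 0.0]
force: [-1.1, -0.0, -3.5]
gripper_width: 0.178
grasp_force: 68.5
```

Emit:
apply_moves:
  rows:
    - [0, 0, 0.004, 0]
    - [0, 0, 0.008, 0]
    - [0, 0, 0.012, 0]
    - [0, 0, 0.014, 0]

```text
clock: 9.85
ee_pos: [595.6, -243.2, 159.7]
tool_rot: [0.545, 0.838, -0.0, -0.0]
force: [0.4, -0.1, -2.8]
gripper_width: 0.179
grasp_force: 68.5
```

Emit:
apply_moves:
  rows:
    - [0, 0, 0.001, 0]
    - [0, 0, 0.002, 0]
    - [0, 0, 0.003, 0]
    - [0, 0, 0.004, 0]

```text
clock: 10.18
ee_pos: [595.9, -243.6, 156.6]
tool_rot: [0.545, 0.839, -0.0, 0.0]
force: [-0.7, -1.0, -1.6]
gripper_width: 0.179
grasp_force: 68.7
```

Emit:
apply_moves:
  rows:
    - [0, 0, 0.001, 0]
    - [0, 0, 0.002, 0]
    - [0, 0, 0.003, 0]
    - [0, 0, 0.004, 0]

```text
clock: 10.52
ee_pos: [596.1, -243.9, 154.2]
tool_rot: [0.545, 0.839, -0.0, 0.001]
force: [-2.8, -1.0, 6.3]
gripper_width: 0.18
grasp_force: 69.9
```

Emit:
apply_moves:
  rows:
    - [0, 0, 0.001, 0]
    - [0, 0, 0.002, 0]
    - [0, 0, 0.003, 0]
    - [0, 0, 0.004, 0]

```text
clock: 10.85
ee_pos: [595.9, -244.1, 150.4]
tool_rot: [0.545, 0.839, -0.001, 0.001]
force: [-4.5, -1.2, 6.3]
gripper_width: 0.179
grasp_force: 70.0
```

Emit:
apply_moves:
  rows:
    - [0, 0, 0.001, 0]
    - [0, 0, 0.002, 0]
    - [0, 0, 0.003, 0]
    - [0, 0, 0.004, 0]

```text
clock: 11.18
ee_pos: [595.7, -244.3, 146.5]
tool_rot: [0.545, 0.839, -0.001, 0.001]
force: [-4.2, -1.1, 6.8]
gripper_width: 0.177
grasp_force: 70.1
```

Emit:
apply_moves:
  rows:
    - [0, 0, 0.001, 0]
    - [0, 0, 0.002, 0]
    - [0, 0, 0.002, 0]

```text
clock: 11.43
ee_pos: [595.8, -244.4, 145.8]
tool_rot: [0.545, 0.839, -0.001, 0.001]
force: [-5.6, -0.1, 10.8]
gripper_width: 0.182
grasp_force: 71.0
```

Emit:
apply_moves:
  rows:
    - [0, 0, 0.001, 0]
    - [0, 0, 0.002, 0]
    - [0, 0, 0.002, 0]

```text
clock: 11.68
ee_pos: [595.9, -244.5, 145.8]
tool_rot: [0.545, 0.839, -0.001, 0.001]
force: [-11.0, 0.7, 19.9]
gripper_width: 0.179
grasp_force: 71.9
```

Emit:
apply_moves:
  rows:
    - [0, 0, 0, 0.8]
    - [0, 0, 0, 1.6]
    - [0, 0, 0, 2.4]
    - [0, 0, 0, 3.2]
    - [0, 0, 0, 4.0]

```text
clock: 12.1
ee_pos: [596.4, -244.8, 145.8]
tool_rot: [0.683, 0.73, -0.001, 0.002]
force: [-8.1, -0.5, 17.2]
gripper_width: 0.179
grasp_force: 71.5
```

```bash
python3 - <<'E'
from h import *
delta(595.2,-243.8,145.5,24.1)
print(telemetry.read_state()["torque"])
E
```

```text
pos [ 596.4 -244.8  145.8] ang 93.8 tiltz [ 0.002 -0.003 -1.   ] d(m) [ 0.001  -0.0012  0.0003] n 0.0 spin 13.94 F [-8.1 -0.5 17.2] w 0.179 g 71.50183439254761 t 12.1
[0.17485069 1.96239536 0.15903548]
```

Emit:
apply_moves:
  rows:
    - [0, 0, 0, 0.8]
    - [0, 0, 0, 1.7]
    - [0, 0, 0, 2.6]
    - [0, 0, 0, 3.5]
    - [0, 0, 0, 4.4]
    - [0, 0, 0, 5.3]
    - [0, 0, 0, 6.2]
    - [0, 0, 0, 7.0]

```text
clock: 12.77
ee_pos: [597.2, -245.1, 145.9]
tool_rot: [0.871, 0.491, 0.001, 0.003]
force: [-5.6, -1.2, 16.2]
gripper_width: 0.177
grasp_force: 71.2
```

Emit:
apply_moves:
  rows:
    - [0, 0, 0, 0.9]
    - [0, 0, 0, 1.8]
    - [0, 0, 0, 2.7]
    - [0, 0, 0, 3.6]
    - [0, 0, 0, 4.5]
    - [0, 0, 0, 5.4]
    - [0, 0, 0, 6.3]
    - [0, 0, 0, 6.9]

```text
clock: 13.43
ee_pos: [597.7, -245.3, 145.9]
tool_rot: [0.978, 0.21, 0.002, 0.003]
force: [-3.7, -1.8, 14.3]
gripper_width: 0.177
grasp_force: 71.3
```

```bash
python3 - <<'E'
from h import *
delta(595.2,-243.8,145.5,24.1)
print(telemetry.read_state()["torque"])
E
```

```text
pos [ 597.7 -245.3  145.9] ang 24.28 tiltz [ 0.006 -0.005 -1.   ] d(m) [-0.0017 -0.0024  0.0004] n 0.1 spin 0.037 F [-3.7 -1.8 14.3] w 0.177 g 71.27964735031128 t 13.4333
[-0.08276377  1.11941488  0.06711016]
```

Emit:
apply_moves:
  rows:
    - [0, 0, -0.001, 0]
    - [0, 0, -0.001, 0]
    - [0, 0, -0.001, 0]
    - [0, 0, -0.001, 0]
    - [0, 0, -0.001, 0]
    - [0, 0, -0.001, 0]
  gripper: 0.06

```text
clock: 13.93
ee_pos: [595.6, -243.1, 140.7]
tool_rot: [0.977, 0.212, -0.0, -0.0]
force: [0.2, -0.3, 0.0]
gripper_width: 0.704
grasp_force: 0.0
```

Emit:
apply_moves:
  rows:
    - [0, 0, -0.015, 0]
    - [0, 0, -0.035, 0]
    - [0, 0, -0.06, 0]
    - [0, 0, -0.095, 0]
    - [0, 0, -0.13, 0]
    - [-0.04, 0, -0.16, 0]
    - [-0.08, 0, -0.17, 0]
    - [-0.12, 0, -0.18, 0]

```text
clock: 14.6
ee_pos: [492.5, -290.6, 323.7]
tool_rot: [0.977, 0.213, 0.002, 0.002]
force: [-0.3, -1.3, 0.7]
gripper_width: 0.699
grasp_force: 0.0
```

Emit:
apply_moves:
  rows:
    - [-0.04, 0, 0, 0]
    - [-0.08, 0, 0, 0]
    - [-0.1, 0, 0, 0]
    - [-0.1, 0, 0, 0]
    - [-0.1, 0, 0, 0]

```text
clock: 15.02
ee_pos: [401.0, -332.1, 321.0]
tool_rot: [0.978, 0.211, 0.001, 0.001]
force: [1.2, 0.2, -1.2]
gripper_width: 0.702
grasp_force: 0.0
```

```bash
python3 - <<'E'
from h import *
im=[]
for n in("scene","top"):
    c=capture(n); c["mtx"]=np.array(c["mtx"],float); pickle.dump(c,open(n+"3.pkl","wb"))
    im.append(cv2.resize(c["image"][190:320,165:295] if n=="scene" else c["image"][130:260,295:425],(400,400),interpolation=cv2.INTER_CUBIC))
cv2.imwrite("pics/f.png",np.hstack(im))
E
```

```text
(no output)
```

View pics/f.png

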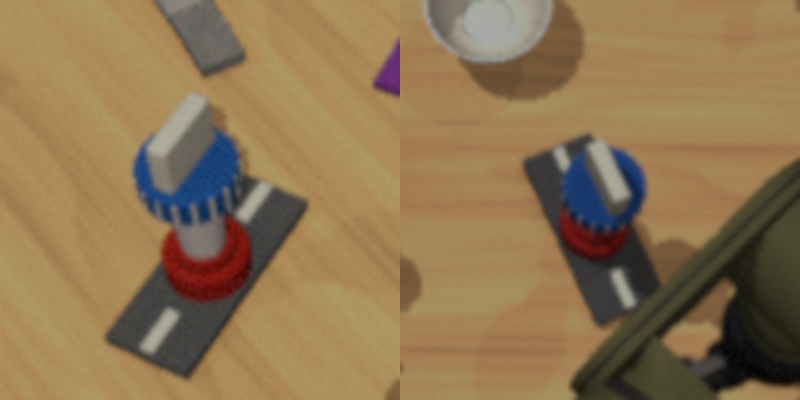

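The brush is upright in the spindle, with its bar parallel to the index marks in both views. The hard stop came about 9 mm below first contact with the pin, so it is home.

```bash
python3 -c "
from bench import job
print(job.sign_off())"
```

```text
the job is handed in; nothing more can be done
None
```

I handed the job in at about 15 s of the 61 s allowed: the wedge is fully in, and the blue brush is pushed home in the red-footed spindle, twisted in line with the marks and released; the judge returned no verdict.

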